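# Move a setting ring from one folding wall hook to the other

## Robot

A 6-joint arm with a two-finger parallel gripper is mounted at the origin on the work surface. World frame = base frame: x ahead of the robot, y to its left, z up, the work surface at z = 0. Lengths are in m, angles in rad, forces in N, time in s.
With the tool pointing down it reaches from about 0.375 to 0.9 m from the base axis. Payload 3.1 kg.
Tool frame: the origin (TCP) lies where the fingers leave the gripper's body, on its centre line; the fingertips stand 70 mm ahead of it and the grasp point (between the pads) lies 51 mm ahead of it (robot.tip_reach is the distance from the TCP to the fingertips, in m); z points along the fingers, y is the line along which they close (so a half turn about z gives the same grasp; the last joint's range is limited). The gripper opens to 87 mm and grips with 3 to 60 N. Pads are 19 mm wide; open, the fingers measure 117 mm over their backs; the gripper's body (75 mm by 190 mm) begins 51 mm behind the grasp point.
Start: joints at [0.958, 0.527, 1.433, -0, 1.181, -0.178], TCP at [0.263, 0.567, 0.292] pointing down, gripper open.
Joint ranges: [-3.08, 3.08], [-0.75, 2.2], [0.22, 2.44], [-1.43, 4.57], [0, 2.65], [-2.85, 2.85]. Speed limits (rad/s): [2.79, 2.79, 3.14, 3.14, 3.14, 3.14].

## Interface

Orientations are given as a unit quaternion [x, y, z, w].
In Python, from rig import robot gives the robot as it stands.
- The arm moves only by the tool carry_out, never from a script. Its argument "rows" is a list that holds one entry, the list of rows, each a list of 6 numbers: the shift along the tool's x, y, z in mm, then the turn, a rotation vector about the tool's x, y, z in units of 8 degrees (1.0 is 8 degrees). A call has 1 to 20 rows; each row is the pose to reach, as a shift and turn from the pose commanded when the call began, along the tool's axes at that moment; what a row does not reach only later rows make up. A row lasts 1/10 s, in which the tool goes at most 50 mm and 8.59 degrees, less where a joint would pass 70% of its speed; a pose out of reach is approached as far as the arm can. A call with a gripper value outside its range is refused whole. "fingers" is the opening, from 0 (shut) to 1 (fully open), set as the call begins (left out, the last holds). The fingers move at their own pace and stop on an object; "grip_force" is the grip in N (left out, the last holds). Time passes only in rows, so rows that repeat a pose let the fingers close. It gives the time, the measured TCP pose, the force and the opening at its end, in the units of the state.
- robot.get_obs(): the state, without advancing time (a new reading comes with each control period).
- robot.camera(name): name is "scene" or "top"; returns a dict with "color" (384x512x3 uint8, red, green, blue), "depth" (384x512 float32, m along the optical axis (not along the pixel's ray), 0 where there is no reading), "K" (3x3 intrinsics, pixels), "D" ([k1, k2, p1, p2, k3] as OpenCV has them; the pictures are not rectified), "camera_from_world" (4x4, takes a point from world to camera coordinates). Camera axes: x right, y down, z forward; pixel columns grow to the right and rows downward; lengths in m; the calibration is good to about 2 mm. A picture is of the moment at which its call begins.
- robot.hand_in(): hands the job in, once; it reports no verdict.
The state is a dict: "time": time; "q": joint angles; "joint_velocities": joint speeds; "joint_torque": joint torques, N m; "position": TCP position; "tool_rot": TCP orientation; "ft_force": force on the tool from outside, world axes, zero at the start; "moment": the same for the moment, N m; "grip_width": finger opening in m.
Only numpy, scipy, OpenCV 4.12 (cv2) and the standard library are available. Lean on these libraries where they do the work, as an engineer would, in place of code of your own. Each camera call takes 0.05 s, during which the arm holds its last target. There are 200 camera calls.

## Task

Push the empty folding hook on the panel out to its stop, then move the steel ring over from the other hook, hang it on the hook you opened and let go of it. Last, push the emptied hook back flat along the panel, until it is fully home against its stop. Push the hooks with the fingertips and do not grip them; work gently: stop pushing as soon as the stop is felt, do not force or drop the ring, and leave the other things on the bench where they are.

Things in the scene. Friction and masses are not known exactly. Their poses are not given: they have to be found in the camera images.
- panel: white fixed upright panel, 16 mm thick, 520 mm wide, 190 mm tall, hooks on its face away from the robot; origin under its middle, x out of that face, z up. Each hook arm is a J of 10 mm round bar: a level shank 100 mm long from the hinge, then a tip 42 mm straight up (middle lines; the rounded end is 5 mm higher). The tip always stands clear above the panel's top edge.
- full_hook: dark steel folding hook on the panel: the one whose arm is out at the start, with the steel ring hanging on it. Origin: on the upright hinge axis, level with the shank's middle line, 20 mm in front of the panel's face, 2 to 18 mm below its top edge; x square out of the panel, away from the robot, y along the panel, z up.
- full_arm (a joint): hinge angle of full_hook's arm, rad. 0 = folded along the panel to its flat stop, towards the hook's +y; grows as it swings out, level, to its outer stop at 1.57. The bracket may be bent: the whole swing is skewed by up to 0.12 rad either way, so both stops must be felt for. Stiff, stays as left. Force at the tip: 7 N to start folding, 10 N near flat; a sharp rise at the stop.
- spare_hook: second folding hook, made exactly like full_hook, left or right of it; empty, and folded flat or nearly so at the start. Origin: on the upright hinge axis, level with the shank's middle line, 20 mm in front of the panel's face, 2 to 18 mm below its top edge; x square out of the panel, away from the robot, y along the panel, z up.
- spare_arm (a joint): hinge angle of spare_hook's arm, rad. 0 = folded along the panel to its flat stop, towards the hook's +y; grows as it swings out, level, to its outer stop at 1.57. The bracket may be bent: the whole swing is skewed by up to 0.12 rad either way, so both stops must be felt for. Stiff, stays as left. Force at the tip: 5 N to start opening, 7 N near the end; a sharp rise at the stop.
- ring_mid (a point): middle of the steel ring: 96 mm outside, 66 mm bore (wall 15 mm), 12 mm thick, about 260 to 440 g. It hangs on the shank by its bore, flat side to the panel, 36 to 44 mm out from the hinge, this point 28 mm below the shank's middle line. Room on both sides of its upper rim to pinch it across its thickness.
- ring: the steel ring itself: origin in its middle, x along its axis (square to its flat sides)
- vblock_1: a bystander: dark steel V-block, 70 x 45 x 44 mm, origin under its middle
- vblock_2: a bystander: dark steel V-block, 70 x 45 x 44 mm, origin under its middle
- sleeve_1: a bystander: turned aluminium sleeve, upright, 54 mm across its wider foot, 46 mm tall, origin under its middle
- sleeve_2: a bystander: turned aluminium sleeve, upright, 54 mm across its wider foot, 46 mm tall, origin under its middle
- jar: a bystander: amber jar with a black cap, 60 mm across, 90 mm tall, origin under its middle
- anvil: a bystander: dark steel disc, 60 mm across, 25 mm tall, origin under its middle
- flange: a bystander: black plate 90 x 60 x 8 mm with a round boss, 30 mm tall in all, origin under its middle
Mind the look-alikes: they are no part of the job. What is shaped like the ring but orange or yellow is not meant.

How it is judged:
On the way, in this order (a step that is already met when the one before it is completed fails the run):
1. the empty hook is pushed out to its stop while the ring still hangs on the other hook (value of joint spare_arm above 1.545 rad and x of ring_mid in the frame of full_hook between 0.005 and 0.095 m and distance between ring_mid and full_hook below 0.1 m), for 0.2 s.
2. the ring hangs on the opened hook, let go (value of joint spare_arm above 1.545 rad and x of ring_mid in the frame of spare_hook between 0.008 and 0.092 m and y of ring_mid in the frame of spare_hook between -0.025 and 0.025 m and z of ring_mid in the frame of spare_hook between -0.034 and -0.02 m and angle between ring's own x axis and vertical between 1.27 and 1.87 rad and contact force between ring and spare_hook above 0.5 N and contact force between ring and the fingers below 0.1 N), for 0.3 s.
At the end, for the whole second after the job is handed in: The emptied hook is folded home (within 0.025 rad of its stop), the other is out at its stop (within 0.025 rad), and the ring hangs on that one by its bore between root and upturned tip, upright within 0.3 rad, at rest and let go (all of step 2 and value of joint full_arm below 0.025 rad and linear speed of ring below 0.03 m/s); the robot touches nothing.
It fails at once if a hook is pushed or squeezed with more than 25 N (contact force between any of the arm, the fingers and full_hook above 25 N or contact force between any of the arm, the fingers and spare_hook above 25 N).
It fails at once if the ring is forced against a hook or the panel with more than 20 N (contact force between ring and full_hook above 20 N or contact force between ring and spare_hook above 20 N or contact force between ring and panel above 20 N).
It fails at once if the ring is dropped (height (world z) of ring_mid below 0.1 m).
It fails at once if a bystander is moved by more than 20 mm (distance of any of vblock_1, vblock_2, sleeve_1, sleeve_2, jar, anvil, flange from where it was at the start of the episode above 0.02 m).
It also fails if it takes over 72 s, if anything falls off the work surface, if the arm or the gripper's body presses on something with over 40 N, if the wrist force passes 120 N, or if a joint passes its speed limit or range.

## Working session

There is one attempt and no reset: what is moved stays moved. The work goes in short steps, Python scripts to look and compute and a tool call to move; the robot and the scene stay as the last step left them, time stands still between calls to the robot, and variables do not carry over. Pictures are saved under pics/ and viewed, on a budget of 10 in all, crops included, one or two more only if the job needs it, and the job is handed in when it is done.

Besides the shell and the picture viewer there is one more tool, called after "Call:" by a JSON object that holds its "fn" and its "kwargs". carry_out: Moves the arm, as the interface text tells. Its arguments: {"type":"object","properties":{"rows":{"type":"array"},"fingers":{"type":"number"},"grip_force":{"type":"number"}},"required":["rows"]}

```bash
ls; mkdir -p pics; cat > h.py <<'E'
import numpy as np, cv2
from rig import robot
from scipy.spatial.transform import Rotation as R
def snap(name,fn,crop=None,k=1):
    c=robot.camera(name); im=c["color"][:,:,::-1]
    np.savez('pics/'+fn+'.npz',**c)
    if crop: im=im[crop[1]:crop[3],crop[0]:crop[2]]
    cv2.imwrite('pics/'+fn+'.png',cv2.resize(im,None,fx=k,fy=k,interpolation=cv2.INTER_CUBIC)); return c
def pt(c,u,v,d=None):
    if d is None: d=c["depth"][int(round(v)),int(round(u))]
    n=cv2.undistortPoints(np.array([[[u,v]]],float),c["K"],c["D"])[0,0]
    T=np.linalg.inv(c["camera_from_world"]); return (T@[n[0]*d,n[1]*d,d,1])[:3]
def ptz(c,u,v,z):
    a=pt(c,u,v,0.1);b=pt(c,u,v,1.); return a+(b-a)*(z-a[2])/(b[2]-a[2])
def proj(c,p):
    T=c["camera_from_world"]; return cv2.projectPoints(np.atleast_2d(np.array(p,float)),cv2.Rodrigues(T[:3,:3])[0],T[:3,3],c["K"],c["D"])[0][:,0]
E
python3 - <<'E'
from h import *
o=robot.get_obs(); print({k:np.round(v,3) for k,v in o.items()})
for n in("scene","top"):
    c=snap(n,n+"0",k=1.5); print(n,np.round(np.linalg.inv(c["camera_from_world"]),3), c["K"][0])
E
```

```text
pics
{'time': np.float64(0.0), 'q': array([ 0.958,  0.528,  1.434, -0.   ,  1.181, -0.179]), 'joint_velocities': array([-0.   , -0.001, -0.001,  0.001,  0.001, -0.001]), 'joint_torque': array([  0.   , -44.005, -17.659,   0.063,   0.058,  -0.   ]), 'position': array([0.263, 0.566, 0.291]), 'tool_rot': array([ 0.216,  0.976, -0.001, -0.   ]), 'ft_force': array([-0.052, -0.639, -0.654]), 'moment': array([-0.001,  0.003,  0.046]), 'grip_width': np.float64(0.087)}
scene [[ 0.03   0.848 -0.529  1.103]
 [ 0.999 -0.034  0.003  0.007]
 [-0.015 -0.529 -0.849  1.015]
 [ 0.     0.     0.     1.   ]] [349.95965991   0.         260.06939842]
top [[-0.053 -0.975  0.215  0.229]
 [-0.999  0.052 -0.008  0.008]
 [-0.003 -0.215 -0.977  1.535]
 [ 0.     0.     0.     1.   ]] [439.69230731   0.         253.90075301]
```

View pics/scene0.png

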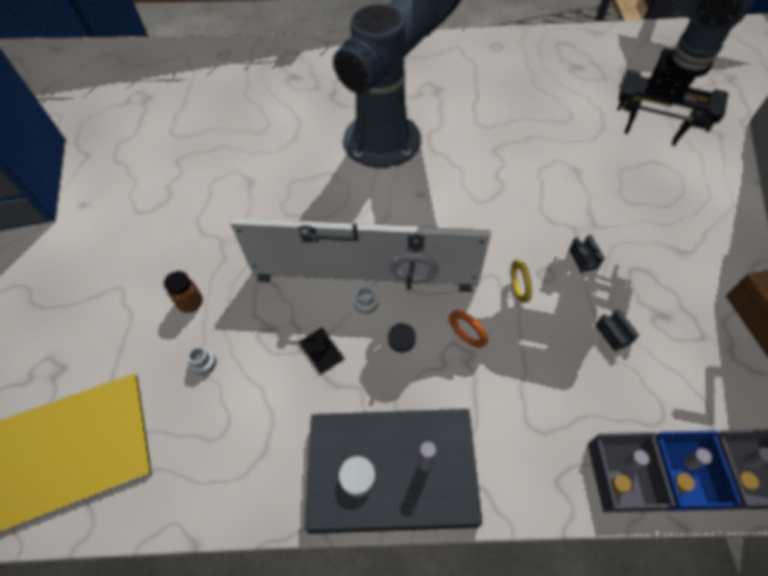

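View pics/top0.png

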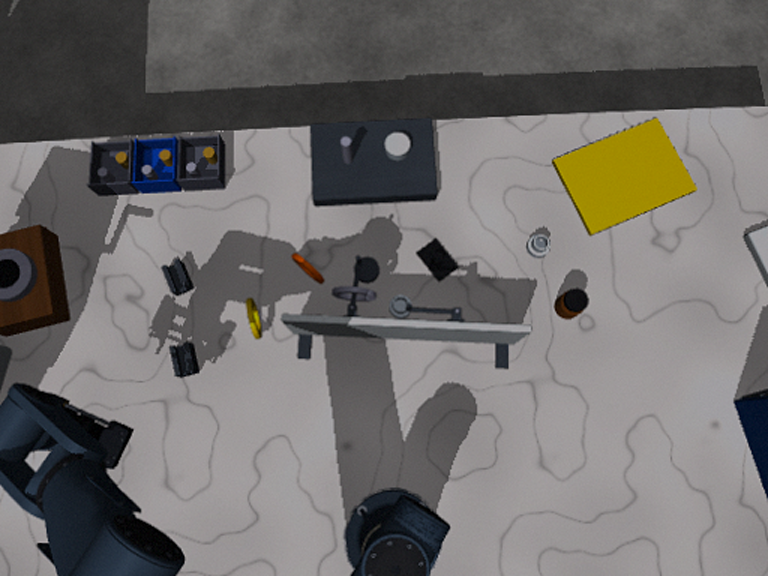

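```bash
python3 - <<'E'
import cv2
a=cv2.imread('pics/scene0.png');a=cv2.resize(a,None,fx=1/1.5,fy=1/1.5) 
from h import *
for n,b,k in(("scene",(150,140,335,215),4.3),("top",(180,160,360,250),4.4)):
    c=np.load(f'pics/{n}0.npz');im=c["color"][:,:,::-1][b[1]:b[3],b[0]:b[2]]
    cv2.imwrite(f'pics/{n}c.png',cv2.resize(im,None,fx=k,fy=k,interpolation=cv2.INTER_CUBIC))
i=[cv2.imread('pics/scenec.png'),cv2.imread('pics/topc.png')]
w=max(x.shape[1] for x in i); i=[cv2.copyMakeBorder(x,0,0,0,w-x.shape[1],0) for x in i]
j=np.vstack(i);print(j.shape,i[0].shape);cv2.imwrite('pics/both.png',j[:800])
E
```

```text
(718, 796, 3) (322, 796, 3)
```

View pics/both.png

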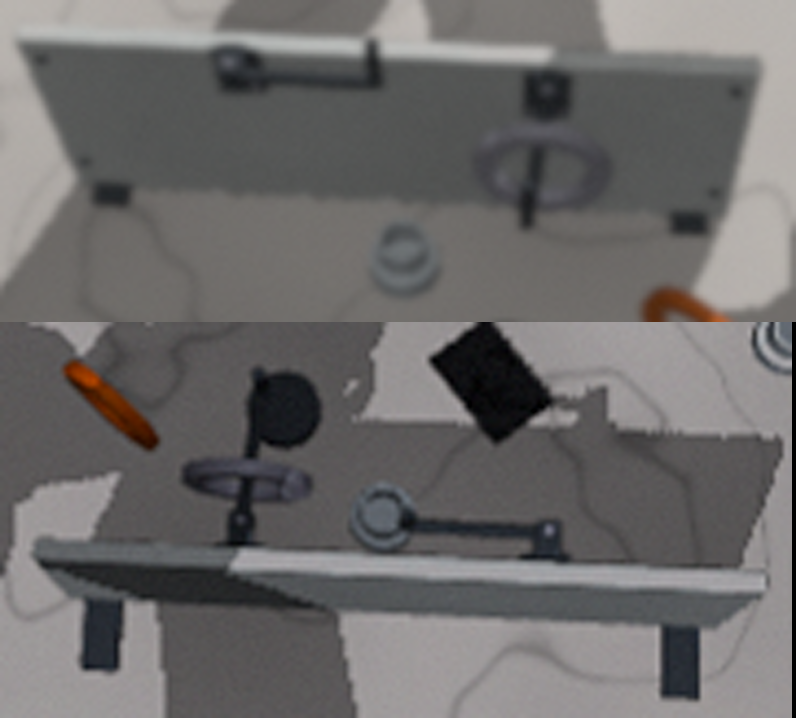

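```bash
cat >> h.py <<'E'
def load(f): return dict(np.load('pics/'+f+'.npz'))
E
python3 - <<'E'
from h import *
s=load('scene0');t=load('top0')
S=lambda u,v:((u+.5)/4.3-.5+150,(v+.5)/4.3-.5+140)
T=lambda u,v:((u+.5)/4.4-.5+180,(v-322+.5)/4.4-.5+160)
def show(n,c,p,z): print(n,'ray@z',np.round(ptz(c,*p,z),4),'depth',np.round(pt(c,*p),4))
for n,p in dict(pL=(37,540),pR=(767,572)).items(): show('top '+n,t,T(*p),.19)
for n,p in dict(pL=(20,40),pR=(760,66)).items(): show('scene '+n,s,S(*p),.19)
for n,p,z in [('spare hinge',(548,530),.19),('spare tip',(407,518),.225),('spare sh',(480,526),.18),('full hinge',(240,522),.19),('full tip',(258,378),.225),('full sh',(249,430),.18),('ringL',(185,475),.15),('ringR',(310,485),.15),('ring top',(247,478),.2),('anvil',(285,410),.025),('sleeve',(383,515),.046)]: show('top '+n,t,T(*p),z)
for n,p,z in [('spare hinge',(237,62),.19),('spare tiptop',(372,42),.225),('spare tipbase',(374,82),.175),('spare sh',(310,76),.18),('full hinge',(547,90),.19),('full tip',(527,222),.22),('ringtop',(545,125),.19),('ringL',(478,162),.15),('ringR',(606,170),.15)]: show('scene '+n,s,S(*p),z)
E
```

```text
top pL ray@z [0.4807 0.204  0.19  ] depth [0.4807 0.204  0.19  ]
top pR ray@z [ 0.4304 -0.3089  0.19  ] depth [ 0.4592 -0.3542 -0.0019]
scene pL ray@z [ 0.433 -0.303  0.19 ] depth [ 0.4317 -0.3036  0.1884]
scene pR ray@z [0.477  0.2086 0.19  ] depth [0.4784 0.2082 0.1918]
top spare hinge ray@z [ 0.4687 -0.157   0.19  ] depth [ 0.4665 -0.1554  0.2025]
top spare tip ray@z [ 0.4761 -0.0563  0.225 ] depth [ 0.4744 -0.0558  0.2341]
top spare sh ray@z [ 0.476 -0.11   0.18 ] depth [ 0.4731 -0.1087  0.1956]
top full hinge ray@z [0.4861 0.0601 0.19  ] depth [0.4876 0.0604 0.1819]
top full tip ray@z [0.5812 0.0418 0.225 ] depth [0.5812 0.0418 0.2249]
top full sh ray@z [0.555  0.0511 0.18  ] depth [0.5546 0.0511 0.1814]
top ringL ray@z [0.5308 0.1004 0.15  ] depth [0.5257 0.0988 0.1737]
top ringR ray@z [0.5185 0.0094 0.15  ] depth [0.5492 0.0095 0.0029]
top ring top ray@z [0.5155 0.0535 0.2   ] depth [0.5197 0.0541 0.18  ]
top anvil ray@z [0.6072 0.0264 0.025 ] depth [0.6069 0.0264 0.0262]
top sleeve ray@z [ 0.5132 -0.0464  0.046 ] depth [ 0.5214 -0.048   0.0031]
scene spare hinge ray@z [ 0.4584 -0.1506  0.19  ] depth [ 0.4665 -0.1486  0.2003]
scene spare tiptop ray@z [ 0.4727 -0.0547  0.225 ] depth [ 0.4808 -0.0539  0.2352]
scene spare tipbase ray@z [ 0.4682 -0.057   0.175 ] depth [ 0.4832 -0.0555  0.1949]
scene spare sh ray@z [ 0.4649 -0.1011  0.18  ] depth [ 0.4747 -0.0995  0.1927]
scene full hinge ray@z [0.4912 0.0619 0.19  ] depth [0.4887 0.0621 0.1866]
scene full tip ray@z [0.6144 0.0419 0.22  ] depth [0.5942 0.0433 0.1871]
scene ringtop ray@z [0.5202 0.059  0.19  ] depth [0.5233 0.0587 0.1944]
scene ringL ray@z [0.5214 0.0135 0.15  ] depth [0.5267 0.0134 0.1579]
scene ringR ray@z [0.5315 0.1014 0.15  ] depth [0.5372 0.1004 0.1585]
```

```bash
cat >> h.py <<'E'
def cloud(c):
    h,w=c["depth"].shape; v,u=np.mgrid[:h,:w]; d=c["depth"]
    n=cv2.undistortPoints(np.dstack([u,v]).reshape(-1,1,2).astype(float),c["K"],c["D"])[:,0].reshape(h,w,2)
    T=np.linalg.inv(c["camera_from_world"]); P=np.dstack([n*d[...,None],d]); return P@T[:3,:3].T+T[:3,3]
A=np.array([0.4555,-0.0495]); Y=np.array([.0916,.9958]); X=np.array([.9958,-.0916])
def panel(P): q=P[...,:2]-A; return np.dstack([q@X,q@Y,P[...,2]]).reshape(-1,3)
E
python3 - <<'E'
from h import *
np.set_printoptions(suppress=True)
for f in('scene0','top0'):
    P=panel(cloud(load(f)))
    g=P[(abs(P[:,1])<.24)&(P[:,2]>.03)&(P[:,2]<.17)&(abs(P[:,0])<.006)]
    if len(g)>50:
        k=np.polyfit(g[:,1],g[:,0],1); print(f,'face fit',k,len(g))
    top=P[(abs(P[:,1])<.25)&(P[:,0]<-.003)&(P[:,0]>-.014)&(P[:,2]>.17)&(P[:,2]<.2)]; print('topz',np.median(top[:,2]),len(top))
    h=P[(abs(P[:,1])<.25)&(P[:,2]>.1)&(P[:,2]<.25)&(P[:,0]>.008)&(P[:,0]<.15)]
    m=h[(h[:,1]<0.02)]; 
    for y in np.arange(-.14,.02,.008):
        q=m[abs(m[:,1]-y)<.004]
        if len(q): print('spare y%.3f x %.4f..%.4f med %.4f z med %.4f max %.4f n%d'%(y,q[:,0].min(),q[:,0].max(),np.median(q[:,0]),np.median(q[:,2]),q[:,2].max(),len(q)))
    m=h[(h[:,1]>0.03)]
    for x in np.arange(.008,.14,.008):
        q=m[abs(m[:,0]-x)<.004]
        if len(q): print('full x%.3f y %.4f..%.4f med %.4f z med %.4f max %.4f n%d'%(x,q[:,1].min(),q[:,1].max(),np.median(q[:,1]),np.median(q[:,2]),q[:,2].max(),len(q)))
E
```

```text
scene0 face fit [0.00682848 0.00257057] 3145
topz 0.1902154487749953 366
spare y-0.116 x 0.0086..0.0298 med 0.0165 z med 0.1994 max 0.2011 n5
spare y-0.108 x 0.0085..0.0316 med 0.0243 z med 0.1990 max 0.2028 n28
spare y-0.100 x 0.0091..0.0310 med 0.0263 z med 0.1992 max 0.2032 n28
spare y-0.092 x 0.0088..0.0302 med 0.0235 z med 0.1910 max 0.2007 n23
spare y-0.084 x 0.0198..0.0277 med 0.0247 z med 0.1916 max 0.1930 n7
spare y-0.076 x 0.0198..0.0276 med 0.0248 z med 0.1906 max 0.1939 n12
spare y-0.068 x 0.0181..0.0279 med 0.0248 z med 0.1906 max 0.1947 n12
spare y-0.060 x 0.0216..0.0274 med 0.0262 z med 0.1913 max 0.1935 n6
spare y-0.052 x 0.0220..0.0304 med 0.0268 z med 0.1930 max 0.1956 n9
spare y-0.044 x 0.0208..0.0278 med 0.0260 z med 0.1914 max 0.1933 n9
spare y-0.036 x 0.0186..0.0278 med 0.0243 z med 0.1912 max 0.1953 n8
spare y-0.028 x 0.0196..0.0286 med 0.0252 z med 0.1909 max 0.1952 n10
spare y-0.020 x 0.0201..0.0289 med 0.0263 z med 0.1913 max 0.1950 n10
spare y-0.012 x 0.0202..0.0296 med 0.0254 z med 0.1909 max 0.1942 n11
spare y-0.004 x 0.0228..0.0307 med 0.0284 z med 0.218
[... 2548 characters left out ...]
 med 0.1799 max 0.1835 n9
full x0.056 y 0.0675..0.1585 med 0.1046 z med 0.1641 max 0.1982 n133
full x0.064 y 0.0648..0.1577 med 0.1176 z med 0.1797 max 0.1974 n89
full x0.072 y 0.1062..0.1541 med 0.1124 z med 0.1764 max 0.1897 n10
full x0.080 y 0.1032..0.1129 med 0.1079 z med 0.1782 max 0.1853 n8
full x0.088 y 0.1035..0.1101 med 0.1067 z med 0.1772 max 0.1817 n9
full x0.096 y 0.1039..0.1104 med 0.1069 z med 0.1792 max 0.1839 n7
full x0.104 y 0.1009..0.1107 med 0.1060 z med 0.1783 max 0.1805 n8
full x0.112 y 0.1014..0.1080 med 0.1047 z med 0.1795 max 0.1847 n8
full x0.120 y 0.1002..0.1085 med 0.1039 z med 0.2014 max 0.2263 n17
full x0.128 y 0.1005..0.1069 med 0.1038 z med 0.2202 max 0.2232 n3
```

```bash
cat >> h.py <<'E'
def W(px,py): return A+px*X+py*Y
def goal(px,py,zt,head):   # head: tool y heading, rad, relative to panel X (toward Y)
    h=head+np.arctan2(X[1],X[0]); y=np.array([np.cos(h),np.sin(h),0]); z=np.array([0,0,-1.]); x=np.cross(y,z)
    return np.r_[W(px,py),zt+.07],R.from_matrix(np.c_[x,y,z])
def row(px,py,zt,head,ref=None):
    if ref is None: o=robot.get_obs(); p0,R0=o["position"],R.from_quat(o["tool_rot"])
    else: p0,R0=ref
    p,Rg=goal(px,py,zt,head); s=R0.inv().apply(p-p0)*1000; w=(R0.inv()*Rg).as_rotvec()/np.radians(8)
    return [round(float(v),1) for v in s]+[round(float(v),2) for v in w]
def where():
    o=robot.get_obs(); q=o["position"][:2]-A; Rm=R.from_quat(o["tool_rot"]).as_matrix()
    hd=np.arctan2(Rm[1,1],Rm[0,1])-np.arctan2(X[1],X[0]); f=o["ft_force"]
    print('t %.2f panel x %.4f y %.4f tipz %.4f head %.3f | F along X %.2f Y %.2f Z %.2f | grip %.4f'%(o["time"],q@X,q@Y,o["position"][2]-.07,hd,f[:2]@X,f[:2]@Y,f[2],o["grip_width"]))
E
python3 - <<'E'
from h import *
where()
print(row(-.010,-.003,.275,np.pi/2)); print(row(-.010,-.003,.200,np.pi/2))
P=panel(cloud(load('top0')));Q=panel(cloud(load('scene0')))
for P in(P,Q):
    m=P[(abs(P[:,1]-.112)<.05)&(abs(P[:,0]-.062)<.016)&(P[:,2]>.1)&((abs(P[:,1]-.112)>.012)|(P[:,2]>.186))]
    print(len(m),np.polyfit(m[:,1],m[:,0],1),m.min(0),m.max(0),np.median(m,0))
E
```

```text
t 0.10 panel x -0.2482 y 0.5957 tipz 0.2213 head 1.228 | F along X 0.25 Y -0.58 Z -0.18 | grip 0.0869
[-425.7, -483.8, -52.8, -0.01, -0.01, -2.46]
[-425.7, -483.6, 22.2, -0.01, -0.01, -2.46]
206 [0.04118599 0.05472825] [0.05309749 0.06476791 0.10054442] [0.06839645 0.15846003 0.1982112 ] [0.05869244 0.11412713 0.17519298]
330 [0.03749261 0.05982645] [0.05272728 0.06642053 0.10381459] [0.07007646 0.16155359 0.1984008 ] [0.06508365 0.1188394  0.16461764]
```

Call:
{"fn": "carry_out", "kwargs": {"rows": [[[0,0,-30,0,0,0],[0,0,-53,0,0,0],[-60,-68,-53,0,0,-0.4],[-90,-102,-53,0,0,-0.6],[-120,-136,-53,0,0,-0.8],[-150,-170,-53,0,0,-1],[-180,-204,-53,0,0,-1.2],[-210,-238,-53,0,0,-1.4],[-240,-272,-53,0,0,-1.6],[-270,-306,-53,0,0,-1.8],[-300,-340,-53,0,0,-2],[-330,-374,-53,0,0,-2.2],[-360,-408,-53,0,0,-2.4],[-390,-442,-53,0,0,-2.46],[-410,-465,-53,0,0,-2.46],[-426,-484,-53,0,0,-2.46],[-426,-484,-53,0,0,-2.46],[-426,-484,-53,0,0,-2.46]]], "fingers": 0, "grip_force": 20}}

```text
time: 1.9
position: [0.4453, -0.0515, 0.3448]
tool_rot: [0.046, 0.999, 0.001, -0.001]
ft_force: [-0.8, -0.2, 0.5]
grip_width: 0.0005
```

```bash
python3 - <<'E'
from h import *
where(); print(row(-.010,-.003,.200,np.pi/2)); c=snap('scene','s1',(130,60,322,204),4)
E
```

```text
t 1.90 panel x -0.0100 y -0.0030 tipz 0.2748 head 1.570 | F along X -0.75 Y -0.28 Z 0.46 | grip 0.0005
[-0.1, -0.1, 74.8, 0.01, -0.01, -0.01]
```

View pics/s1.png

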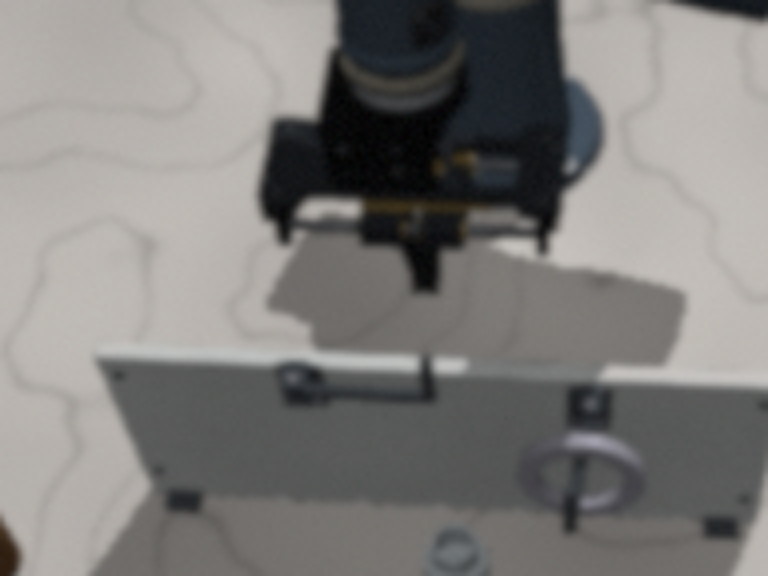

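The picture shows the shut fingers (tip at about 425,290) right behind the spare hook's upturned tip (427,375). Descending, then feeling for contact.

Call:
{"fn": "carry_out", "kwargs": {"rows": [[[0,0,35,0,0,0],[0,0,65,0,0,0],[0,0,74,0,0,0],[0,0,74,0,0,0],[-6,0,74,0,0,0],[-10,0,74,0,0,0],[-12,0,74,0,0,0],[-12,0,74,0,0,0]]]}}

```text
time: 2.75
position: [0.4586, -0.0529, 0.272]
tool_rot: [0.046, 0.999, -0.0, 0.001]
ft_force: [-0.4, 0.0, -0.8]
grip_width: 0.0005
```

Call:
{"fn": "carry_out", "kwargs": {"rows": [[[-2,0,0,0,0,0],[-4,0,0,0,0,0],[-4,0,0,0,0,0]]]}}

```text
time: 3.05
position: [0.462, -0.0532, 0.2714]
tool_rot: [0.046, 0.999, -0.0, 0.0]
ft_force: [0.5, 0.3, 0.2]
grip_width: 0.0004
```

Call:
{"fn": "carry_out", "kwargs": {"rows": [[[-2,0,0,0,0,0],[-4,0,0,0,0,0],[-4,0,0,0,0,0]]]}}

```text
time: 3.35
position: [0.4647, -0.0532, 0.2709]
tool_rot: [0.046, 0.999, 0.0, -0.002]
ft_force: [-2.3, -0.6, 0.3]
grip_width: 0.0005
```

Call:
{"fn": "carry_out", "kwargs": {"rows": [[[-2,0,0,0,0,0],[-4,0,0,0,0,0],[-4,0,0,0,0,0]]]}}

```text
time: 3.65
position: [0.4686, -0.0535, 0.2709]
tool_rot: [0.046, 0.999, 0.0, -0.002]
ft_force: [-5.0, -0.6, 0.9]
grip_width: 0.0003
```

```bash
python3 - <<'E'
from h import *
where()
E
```

```text
t 3.65 panel x 0.0134 y -0.0028 tipz 0.2009 head 1.571 | F along X -4.88 Y -1.05 Z 0.93 | grip 0.0003
```

```bash
cat >> h.py <<'E'
def arc(hx,hy,th,d,zt,side):  # side -1: behind in opening direction (push out); +1: push home
    er=np.array([np.sin(th),np.cos(th)]); et=np.array([np.cos(th),-np.sin(th)])
    c=np.array([hx,hy])+.1*er+side*d*et; return row(c[0],c[1],zt,np.pi/2-th)
E
python3 - <<'E'
from h import *
for t in np.linspace(.1,1.4,20): print(round(t,3),arc(.0225,-.103,t,.0145,.201,-1))
E
```

```text
0.1 [-4.6, 0.8, -0.2, 0.0, -0.02, 0.72]
0.168 [-11.5, 0.8, -0.2, 0.0, -0.02, 1.21]
0.237 [-18.4, 0.4, -0.2, 0.0, -0.02, 1.7]
0.305 [-25.3, -0.5, -0.2, -0.0, -0.02, 2.19]
0.374 [-32.1, -1.8, -0.2, -0.0, -0.02, 2.68]
0.442 [-38.7, -3.6, -0.3, -0.0, -0.02, 3.17]
0.511 [-45.3, -5.9, -0.3, -0.0, -0.02, 3.66]
0.579 [-51.6, -8.6, -0.3, -0.0, -0.02, 4.15]
0.647 [-57.8, -11.7, -0.3, -0.0, -0.02, 4.64]
0.716 [-63.7, -15.3, -0.3, -0.01, -0.02, 5.13]
0.784 [-69.4, -19.2, -0.4, -0.01, -0.02, 5.62]
0.853 [-74.8, -23.5, -0.4, -0.01, -0.02, 6.11]
0.921 [-79.9, -28.2, -0.4, -0.01, -0.02, 6.6]
0.989 [-84.6, -33.2, -0.4, -0.01, -0.02, 7.09]
1.058 [-89.1, -38.5, -0.4, -0.01, -0.02, 7.58]
1.126 [-93.1, -44.2, -0.4, -0.01, -0.02, 8.07]
1.195 [-96.7, -50.0, -0.5, -0.01, -0.02, 8.56]
1.263 [-99.9, -56.2, -0.5, -0.01, -0.02, 9.05]
1.332 [-102.7, -62.5, -0.5, -0.01, -0.02, 9.54]
1.4 [-105.1, -69.0, -0.5, -0.01, -0.02, 10.03]
```

Call:
{"fn": "carry_out", "kwargs": {"rows": [[[-4.6,0.8,0,0,0,0.7],[-11.5,0.8,0,0,0,1.2],[-18.4,0.4,0,0,0,1.7],[-25.3,-0.5,0,0,0,2.2],[-32.1,-1.8,0,0,0,2.7],[-38.7,-3.6,0,0,0,3.2],[-45.3,-5.9,0,0,0,3.7],[-51.6,-8.6,0,0,0,4.15],[-57.8,-11.7,0,0,0,4.65]]]}}

```text
time: 4.55
position: [0.5245, -0.0697, 0.2705]
tool_rot: [0.363, 0.932, 0.0, -0.003]
ft_force: [-5.9, 2.3, 0.7]
grip_width: 0.0002
```

```bash
python3 - <<'E'
from h import *
where()
for t in np.linspace(.716,1.4,11): print(round(t,3),arc(.0225,-.103,t,.0145,.201,-1))
E
```

```text
t 4.55 panel x 0.0705 y -0.0138 tipz 0.2005 head 0.919 | F along X -6.09 Y 1.77 Z 0.66 | grip 0.0002
0.716 [-7.9, 0.7, -0.5, -0.01, -0.04, 0.46]
0.784 [-14.8, 1.0, -0.5, -0.01, -0.04, 0.95]
0.853 [-21.7, 0.8, -0.6, -0.02, -0.04, 1.44]
0.921 [-28.6, 0.2, -0.6, -0.02, -0.04, 1.93]
0.99 [-35.4, -0.9, -0.6, -0.02, -0.04, 2.42]
1.058 [-42.1, -2.5, -0.7, -0.02, -0.04, 2.91]
1.126 [-48.7, -4.5, -0.7, -0.02, -0.04, 3.4]
1.195 [-55.2, -7.0, -0.8, -0.02, -0.04, 3.89]
1.263 [-61.5, -9.9, -0.8, -0.02, -0.04, 4.38]
1.332 [-67.5, -13.2, -0.8, -0.02, -0.03, 4.87]
1.4 [-73.3, -16.9, -0.8, -0.03, -0.03, 5.36]
```

Call:
{"fn": "carry_out", "kwargs": {"rows": [[[-8,0.7,0,0,0,0.5],[-15,1,0,0,0,1],[-22,0.8,0,0,0,1.5],[-28.6,0.2,0,0,0,1.9],[-35.4,-0.9,0,0,0,2.4],[-42.1,-2.5,0,0,0,2.9],[-48.7,-4.5,0,0,0,3.4],[-55.2,-7,0,0,0,3.9],[-61.5,-10,0,0,0,4.4],[-67.5,-13.2,0,0,0,4.9]]]}}

```text
time: 5.55
position: [0.5657, -0.1237, 0.2705]
tool_rot: [0.655, 0.756, 0.001, -0.003]
ft_force: [-4.2, 6.8, 0.8]
grip_width: 0.0
```

```bash
python3 - <<'E'
from h import *
where()
for t in np.arange(1.35,1.72,.02): print(round(t,3),arc(.0225,-.103,t,.0145,.201,-1))
E
```

```text
t 5.55 panel x 0.1165 y -0.0638 tipz 0.2005 head 0.234 | F along X -4.84 Y 6.42 Z 0.80 | grip 0.0000
1.35 [-3.2, -0.4, -0.6, -0.02, -0.05, 0.1]
1.37 [-5.2, -0.1, -0.6, -0.02, -0.04, 0.24]
1.39 [-7.2, 0.1, -0.6, -0.02, -0.04, 0.38]
1.41 [-9.2, 0.2, -0.6, -0.03, -0.04, 0.53]
1.43 [-11.2, 0.4, -0.6, -0.03, -0.04, 0.67]
1.45 [-13.2, 0.4, -0.6, -0.03, -0.04, 0.81]
1.47 [-15.3, 0.5, -0.6, -0.03, -0.04, 0.96]
1.49 [-17.3, 0.5, -0.6, -0.03, -0.04, 1.1]
1.51 [-19.3, 0.4, -0.7, -0.03, -0.04, 1.24]
1.53 [-21.3, 0.4, -0.7, -0.03, -0.04, 1.39]
1.55 [-23.3, 0.2, -0.7, -0.03, -0.04, 1.53]
1.57 [-25.4, 0.1, -0.7, -0.03, -0.04, 1.67]
1.59 [-27.4, -0.1, -0.7, -0.03, -0.04, 1.82]
1.61 [-29.4, -0.4, -0.7, -0.03, -0.04, 1.96]
1.63 [-31.4, -0.6, -0.7, -0.03, -0.04, 2.1]
1.65 [-33.4, -1.0, -0.7, -0.03, -0.04, 2.25]
1.67 [-35.4, -1.3, -0.8, -0.03, -0.04, 2.39]
1.69 [-37.3, -1.7, -0.8, -0.03, -0.04, 2.53]
1.71 [-39.3, -2.2, -0.8, -0.03, -0.04, 2.68]
```

Call:
{"fn": "carry_out", "kwargs": {"rows": [[[-3.2,0,0,0,0,0.1],[-7,0.1,0,0,0,0.4],[-10,0.2,0,0,0,0.6],[-12,0.3,0,0,0,0.8],[-12,0.3,0,0,0,0.8]]]}}

```text
time: 6.05
position: [0.5685, -0.1356, 0.2707]
tool_rot: [0.695, 0.719, 0.001, -0.003]
ft_force: [-1.2, 5.5, 0.4]
grip_width: 0.0001
```

```bash
python3 - <<'E'
from h import *
where()
E
```

```text
t 6.05 panel x 0.1204 y -0.0754 tipz 0.2007 head 0.125 | F along X -1.67 Y 5.40 Z 0.42 | grip 0.0001
```

Call:
{"fn": "carry_out", "kwargs": {"rows": [[[-1,0,0,0,0,0.1],[-2,0,0,0,0,0.15],[-2,0,0,0,0,0.15]]]}}

```text
time: 6.35
position: [0.5688, -0.1373, 0.2707]
tool_rot: [0.703, 0.712, 0.002, -0.002]
ft_force: [-2.5, 6.9, 1.0]
grip_width: 0.0006
```

Call:
{"fn": "carry_out", "kwargs": {"rows": [[[-1,0,0,0,0,0.1],[-2,0,0,0,0,0.15],[-2,0,0,0,0,0.15]]]}}

```text
time: 6.65
position: [0.5691, -0.1393, 0.2708]
tool_rot: [0.71, 0.704, 0.002, -0.002]
ft_force: [-1.8, 7.3, 1.1]
grip_width: 0.0005
```

Call:
{"fn": "carry_out", "kwargs": {"rows": [[[-1,0,0,0,0,0.1],[-2,0,0,0,0,0.15],[-2,0,0,0,0,0.15]]]}}

```text
time: 6.95
position: [0.5693, -0.1413, 0.2709]
tool_rot: [0.717, 0.697, 0.002, -0.002]
ft_force: [-1.2, 5.9, 0.4]
grip_width: 0.0008
```

Call:
{"fn": "carry_out", "kwargs": {"rows": [[[-1,0,0,0,0,0.1],[-2,0,0,0,0,0.15],[-2,0,0,0,0,0.15]]]}}

```text
time: 7.25
position: [0.5695, -0.1427, 0.2709]
tool_rot: [0.725, 0.689, 0.003, -0.002]
ft_force: [-0.0, 9.0, 1.0]
grip_width: 0.0006
```

Call:
{"fn": "carry_out", "kwargs": {"rows": [[[-0.5,0,0,0,0,0],[-1,0,0,0,0,0],[-1,0,0,0,0,0]]]}}

```text
time: 7.55
position: [0.5695, -0.1431, 0.2709]
tool_rot: [0.725, 0.689, 0.003, -0.003]
ft_force: [-0.2, 10.2, 0.4]
grip_width: 0.0003
```

Call:
{"fn": "carry_out", "kwargs": {"rows": [[[-0.5,0,0,0,0,0],[-1,0,0,0,0,0],[-1,0,0,0,0,0]]]}}

```text
time: 7.85
position: [0.5695, -0.1435, 0.2709]
tool_rot: [0.725, 0.689, 0.004, -0.003]
ft_force: [1.2, 10.2, 0.9]
grip_width: 0.0005
```

Call:
{"fn": "carry_out", "kwargs": {"rows": [[[-0.5,0,0,0,0,0],[-1,0,0,0,0,0],[-1,0,0,0,0,0]]]}}

```text
time: 8.15
position: [0.5695, -0.144, 0.2709]
tool_rot: [0.725, 0.689, 0.004, -0.003]
ft_force: [-0.1, 12.7, 0.9]
grip_width: 0.0004
```

Call:
{"fn": "carry_out", "kwargs": {"rows": [[[-0.5,0,0,0,0,0],[-1.5,0,0,0,0,0],[-1.5,0,0,0,0,0],[-1.5,0,0,0,0,0]]]}}

```text
time: 8.55
position: [0.5695, -0.1446, 0.2709]
tool_rot: [0.725, 0.689, 0.005, -0.004]
ft_force: [1.1, 14.8, 1.9]
grip_width: 0.0001
```

```bash
python3 - <<'E'
from h import *
where()
E
```

```text
t 8.55 panel x 0.1222 y -0.0843 tipz 0.2009 head 0.041 | F along X -0.27 Y 14.84 Z 1.93 | grip 0.0001
```

Call:
{"fn": "carry_out", "kwargs": {"rows": [[[10,0,0,0,0,0],[20,0,0,0,0,0],[20,0,-40,0,0,0],[20,0,-70,0,0,0],[20,0,-70,0,0,0]]], "fingers": 0.35}}

```text
time: 9.05
position: [0.5729, -0.1313, 0.3464]
tool_rot: [0.724, 0.689, 0.002, 0.006]
ft_force: [0.6, -0.1, -0.2]
grip_width: 0.0283
```

```bash
python3 - <<'E'
from h import *
where(); print(row(.062,.112,.262,-.04))
c=snap('scene','s2');c=snap('top','t2')
for f in('s2','t2'):
    P=panel(cloud(load(f)))
    m=P[(P[:,2]>.182)&(P[:,2]<.192)&(abs(P[:,1]+.1)<.02)&(P[:,0]>.045)&(P[:,0]<.11)]; print(f,len(m), np.polyfit(m[:,0],m[:,1],1) if len(m)>3 else '',np.median(m,0))
    m=P[(P[:,2]>.205)&(P[:,2]<.24)&(abs(P[:,1]+.1)<.02)&(P[:,0]>.10)&(P[:,0]<.14)]; print(len(m),np.median(m,0),m.max(0) if len(m) else'')
E
```

```text
t 9.05 panel x 0.1244 y -0.0707 tipz 0.2764 head 0.043 | F along X 0.65 Y -0.07 Z -0.21 | grip 0.0283
[185.3, -54.8, 12.9, 0.09, 0.03, 0.59]
s2 0  [nan nan nan]
6 [ 0.12591578 -0.09351522  0.21101589] [ 0.12719952 -0.08921246  0.21388229]
t2 0  [nan nan nan]
0 [nan nan nan]
  return _methods._mean(a, axis=axis, dtype=dtype,
  ret = um.true_divide(
```

Call:
{"fn": "carry_out", "kwargs": {"rows": [[[30,-8,10,0.1,0,0.1],[65,-18,13,0.1,0,0.2],[100,-29,13,0.1,0,0.3],[135,-40,13,0.1,0,0.5],[165,-49,13,0.1,0,0.6],[185,-55,13,0.1,0,0.6],[185,-55,13,0.1,0,0.6],[185,-55,13,0.1,0,0.6]]], "fingers": 0.35}}

```text
time: 9.95
position: [0.5239, 0.0572, 0.3273]
tool_rot: [0.752, 0.659, -0.005, -0.005]
ft_force: [-0.4, -0.4, 0.6]
grip_width: 0.0305
```

```bash
python3 - <<'E'
from h import *
where(); print(row(.062,.112,.262,-.04))
c=snap('scene','s3',(150,100,350,220),4);c=snap('top','t3')
for f in('s3','t3'):
    P=panel(cloud(load(f)))
    m=P[(P[:,2]>.182)&(P[:,2]<.2)&(abs(P[:,1]+.1)<.03)&(P[:,0]>.045)&(P[:,0]<.11)]; print(f,len(m), np.polyfit(m[:,0],m[:,1],1) if len(m)>3 else '',np.median(m,0))
    m=P[(P[:,2]>.205)&(P[:,2]<.24)&(abs(P[:,1]+.1)<.03)&(P[:,0]>.10)&(P[:,0]<.14)]; print(len(m),np.median(m,0),m.max(0) if len(m) else'')
E
```

```text
t 9.95 panel x 0.0583 y 0.1125 tipz 0.2573 head -0.040 | F along X -0.36 Y -0.45 Z 0.56 | grip 0.0305
[-0.3, 3.6, -4.8, -0.11, 0.01, -0.0]
s3 59 [ 0.094661   -0.10412935] [ 0.0773418  -0.09649374  0.19244343]
29 [ 0.12465828 -0.09347533  0.224244  ] [ 0.12837049 -0.08983102  0.23755736]
t3 63 [ 0.08917319 -0.1062561 ] [ 0.07704395 -0.0987125   0.19221368]
15 [ 0.11978747 -0.09599707  0.22997916] [ 0.12741888 -0.09166477  0.23739311]
```

View pics/s3.png

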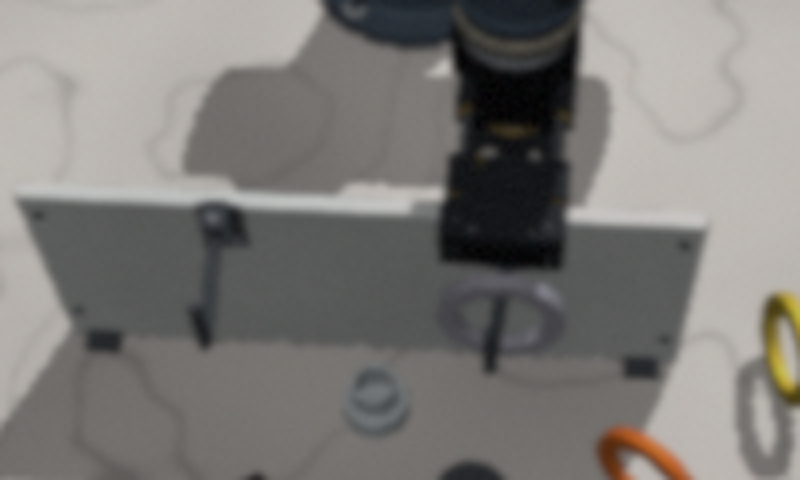

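```bash
python3 - <<'E'
from h import *
print(row(.061,.112,.215,-.04),row(.061,.112,.185,-.04))
E
```

```text
[0.5, 2.7, 42.6, -0.1, 0.01, -0.02] [0.5, 3.1, 72.6, -0.1, 0.01, -0.02]
```

Call:
{"fn": "carry_out", "kwargs": {"rows": [[[0.5,3,20,-0.1,0,0],[0.5,3,43,-0.1,0,0],[0.5,3,43,-0.1,0,0],[0.5,3,43,-0.1,0,0]]]}}

```text
time: 10.45
position: [0.5268, 0.0564, 0.285]
tool_rot: [0.753, 0.658, -0.001, -0.0]
ft_force: [-0.0, -0.2, -0.3]
grip_width: 0.0307
```

```bash
python3 - <<'E'
from h import *
where(); print(row(.061,.112,.185,-.04))
E
```

```text
t 10.45 panel x 0.0613 y 0.1120 tipz 0.2150 head -0.043 | F along X -0.01 Y -0.24 Z -0.26 | grip 0.0307
[0.0, -0.3, 30.0, -0.01, 0.01, -0.02]
```

Call:
{"fn": "carry_out", "kwargs": {"rows": [[[0,0,10,0,0,0],[0,0,20,0,0,0],[0,0,25,0,0,0],[0,0,29,0,0,0],[0,0,30,0,0,0],[0,0,30,0,0,0]]]}}

```text
time: 11.05
position: [0.5265, 0.0574, 0.2551]
tool_rot: [0.753, 0.659, -0.0, 0.0]
ft_force: [-0.4, 0.0, 0.0]
grip_width: 0.0305
```

Call:
{"fn": "carry_out", "kwargs": {"rows": [[[0,0,0,0,0,0],[0,0,0,0,0,0],[0,0,0,0,0,0],[0,0,0,0,0,0]]], "fingers": 0.22, "grip_force": 5}}

```text
time: 11.45
position: [0.5266, 0.0573, 0.2554]
tool_rot: [0.753, 0.658, -0.0, 0.0]
ft_force: [0.6, -1.1, 0.1]
grip_width: 0.0197
```

```bash
python3 - <<'E'
from h import *
where(); c=snap('scene','s4',(230,130,310,190),9)
E
```

```text
t 11.45 panel x 0.0610 y 0.1129 tipz 0.1854 head -0.041 | F along X 0.65 Y -1.02 Z 0.11 | grip 0.0197
```

View pics/s4.png

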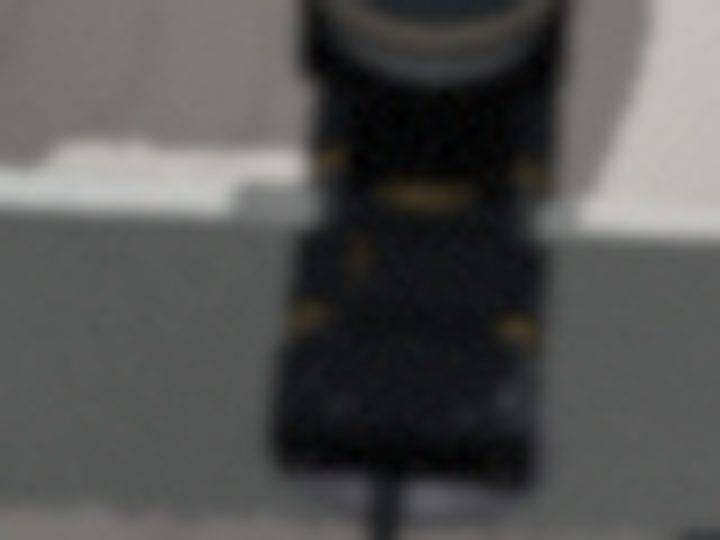

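The gripper hides the ring from this view, so I'll go by the finger width. Closing gently first.

Call:
{"fn": "carry_out", "kwargs": {"rows": [[[0,0,0,0,0,0],[0,0,0,0,0,0],[0,0,0,0,0,0],[0,0,0,0,0,0]]], "fingers": 0, "grip_force": 5}}

```text
time: 11.9
position: [0.5265, 0.0573, 0.2552]
tool_rot: [0.753, 0.658, -0.0, 0.0]
ft_force: [0.1, -0.2, 0.8]
grip_width: 0.0119
```

Call:
{"fn": "carry_out", "kwargs": {"rows": [[[0,0,0,0,0,0],[0,0,0,0,0,0],[0,0,0,0,0,0],[0,0,0,0,0,0]]], "grip_force": 30}}

```text
time: 12.3
position: [0.5266, 0.0573, 0.2552]
tool_rot: [0.753, 0.658, -0.0, 0.0]
ft_force: [0.0, 0.2, -0.3]
grip_width: 0.0116
```

```bash
python3 - <<'E'
from h import *
where()
E
```

```text
t 12.30 panel x 0.0610 y 0.1129 tipz 0.1852 head -0.042 | F along X -0.00 Y 0.16 Z -0.26 | grip 0.0116
```

Call:
{"fn": "carry_out", "kwargs": {"rows": [[[0,0,-3,0,0,0],[0,0,-6,0,0,0],[0,0,-10,0,0,0],[0,0,-10,0,0,0]]]}}

```text
time: 12.7
position: [0.5267, 0.0573, 0.2657]
tool_rot: [0.753, 0.658, 0.0, 0.001]
ft_force: [-0.5, -0.7, -1.8]
grip_width: 0.0116
```

Call:
{"fn": "carry_out", "kwargs": {"rows": [[[0,0,-10,0,0,0],[0,0,-20,0,0,0],[0,0,-30,0,0,0],[0,0,-38,0,0,0],[0,0,-38,0,0,0],[0,0,-38,0,0,0]]]}}

```text
time: 13.3
position: [0.5265, 0.0574, 0.3035]
tool_rot: [0.753, 0.658, -0.0, 0.0]
ft_force: [0.4, 0.3, -3.0]
grip_width: 0.0116
```

```bash
python3 - <<'E'
from h import *
where()
c=snap('scene','s5',(200,110,330,210),6);c=snap('top','t5')
for f in('s5','t5'):
    P=panel(cloud(load(f)))
    m=P[(abs(P[:,1]-.112)<.056)&(abs(P[:,0]-.062)<.02)&(P[:,2]>.13)&(P[:,2]<.23)&(abs(P[:,1]-.112)>.014)]
    if len(m)>9: print(f,len(m),np.polyfit(m[:,1],m[:,0],1),m.min(0),m.max(0))
for x,y in((.061,.1105),(.122,.105),(.15,.102)): print(row(x,y,.234,-.06))
E
```

```text
t 13.30 panel x 0.0609 y 0.1129 tipz 0.2335 head -0.041 | F along X 0.35 Y 0.36 Z -3.00 | grip 0.0116
s5 122 [0.04032621 0.06004865] [0.05422318 0.06708793 0.15137719] [0.069596   0.15896961 0.21602032]
[-2.4, 0.5, -1.1, -0.01, 0.0, 0.13]
[-5.3, 61.7, -1.2, -0.01, 0.0, 0.13]
[-7.2, 89.8, -1.2, -0.01, 0.0, 0.13]
```

View pics/s5.png

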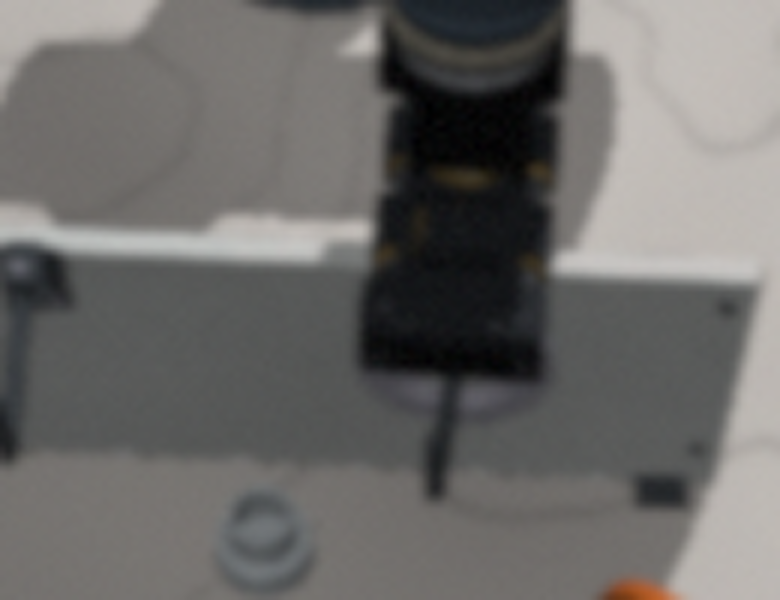

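Call:
{"fn": "carry_out", "kwargs": {"rows": [[[-1,0,-1,0,0,0.1],[-3,10,-1,0,0,0.1],[-4,22,-1,0,0,0.1],[-5,34,-1,0,0,0.1],[-5,46,-1,0,0,0.1],[-5.5,58,-1,0,0,0.1],[-6,70,-1,0,0,0.1],[-6.5,82,-1,0,0,0.1],[-7,94,-1,0,0,0.1],[-8,106,-1,0,0,0.1],[-8,110,-1,0,0,0.1],[-8,110,-1,0,0,0.1]]]}}

```text
time: 14.6
position: [0.635, 0.0347, 0.3039]
tool_rot: [0.757, 0.653, -0.0, 0.0]
ft_force: [-0.3, 0.7, -3.5]
grip_width: 0.0114
```

```bash
python3 - <<'E'
from h import *
where()
for x,y,z in((.185,-.094,.248),(.07,-.0995,.246),): print(row(x,y,z,.09))
E
```

```text
t 14.60 panel x 0.1711 y 0.1003 tipz 0.2339 head -0.056 | F along X -0.32 Y 0.65 Z -3.47 | grip 0.0114
[-193.2, 24.7, -14.0, -0.0, 0.0, -1.04]
[-205.1, -89.8, -11.9, -0.0, 0.0, -1.04]
```

Call:
{"fn": "carry_out", "kwargs": {"rows": [[[-8,3,-5,0,0,0],[-22,6,-10,0,0,-0.1],[-40,8,-14,0,0,-0.2],[-60,10,-14,0,0,-0.3],[-80,12,-14,0,0,-0.5],[-100,14,-14,0,0,-0.6],[-120,16,-14,0,0,-0.8],[-140,18,-14,0,0,-0.9],[-160,20,-14,0,0,-1],[-176,22,-14,0,0,-1.04],[-187,24,-14,0,0,-1.04],[-193,25,-14,0,0,-1.04],[-193,25,-14,0,0,-1.04],[-193,25,-14,0,0,-1.04]]]}}

```text
time: 16.0
position: [0.6308, -0.1591, 0.3183]
tool_rot: [0.708, 0.707, -0.0, -0.0]
ft_force: [-0.1, -0.6, -2.8]
grip_width: 0.0115
```

```bash
python3 - <<'E'
from h import *
where()
print(row(.07,-.0995,.246,.09))
c=snap('scene','s6',(140,130,270,230),6);c=snap('top','t6',(200,150,330,250),6)
for f in('s6','t6'):
    P=panel(cloud(load(f)))
    m=P[(abs(P[:,1]+.094)<.06)&(abs(P[:,0]-.185)<.02)&(P[:,2]>.13)&(P[:,2]<.235)&(abs(P[:,1]+.094)>.014)]
    if len(m)>9: print(f,len(m),np.polyfit(m[:,1],m[:,0],1),m.min(0),m.max(0))
    m=P[(P[:,2]>.21)&(P[:,2]<.24)&(abs(P[:,1]+.1)<.03)&(P[:,0]>.10)&(P[:,0]<.14)]; print(len(m),np.median(m,0),m.max(0) if len(m) else'')
a=cv2.imread('pics/s6.png');cv2.imwrite('pics/s6.png',a)
E
```

```text
t 16.00 panel x 0.1846 y -0.0931 tipz 0.2483 head 0.090 | F along X -0.00 Y -0.61 Z -2.83 | grip 0.0115
[4.0, -114.8, 2.3, -0.0, -0.0, 0.0]
s6 112 [-0.07809943  0.18083499] [ 0.17436514 -0.1204177   0.16746765] [ 0.19252172 -0.04642883  0.23470112]
1 [ 0.12030512 -0.09368636  0.23369778] [ 0.12030512 -0.09368636  0.23369778]
0 [nan nan nan]
  return _methods._mean(a, axis=axis, dtype=dtype,
  ret = um.true_divide(
```

View pics/s6.png

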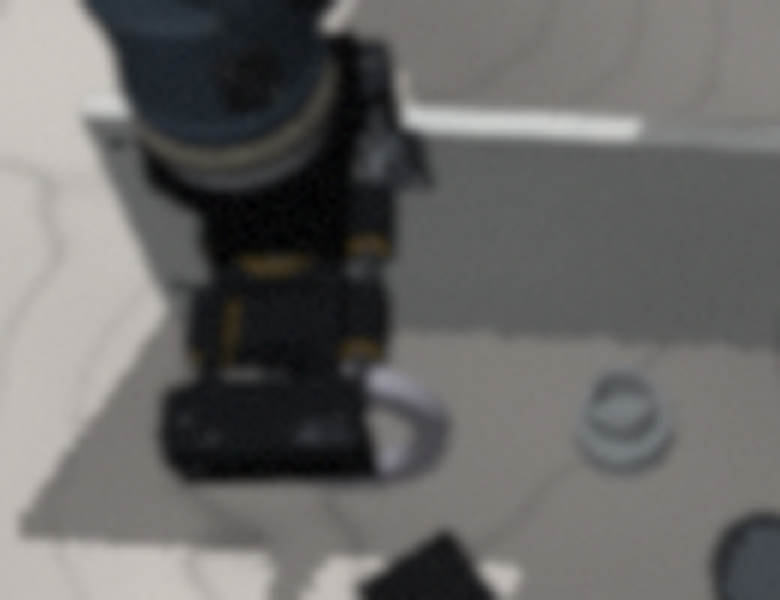

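Call:
{"fn": "carry_out", "kwargs": {"rows": [[[0,0,2,0,0,0],[0.5,-12,2,0,0,0],[1,-24,2,0,0,0],[1.5,-36,2,0,0,0],[2,-46,2,0,0,0],[2,-54,2,0,0,0],[2,-60,2,0,0,0],[2,-60,2,0,0,0]]]}}

```text
time: 16.9
position: [0.5703, -0.1575, 0.3164]
tool_rot: [0.708, 0.706, -0.0, -0.0]
ft_force: [0.3, -0.1, -2.2]
grip_width: 0.0116
```

Call:
{"fn": "carry_out", "kwargs": {"rows": [[[0,-4,0,0,0,0],[0,-7,0,0,0,0],[0,-7,0,0,0,0]]]}}

```text
time: 17.2
position: [0.5636, -0.1576, 0.3162]
tool_rot: [0.708, 0.706, -0.0, -0.0]
ft_force: [0.4, 0.3, -3.1]
grip_width: 0.0115
```

```bash
python3 - <<'E'
from h import *
where()
print(row(.07,-.0995,.246,.09))
E
```

```text
t 17.20 panel x 0.1176 y -0.0977 tipz 0.2462 head 0.090 | F along X 0.33 Y 0.34 Z -3.13 | grip 0.0115
[2.5, -47.5, 0.3, -0.0, 0.0, -0.0]
```

Call:
{"fn": "carry_out", "kwargs": {"rows": [[[0.5,-12,0,0,0,0],[1,-24,0,0,0,0],[2,-36,0,0,0,0],[2.5,-44,0,0,0,0],[2.5,-47,0,0,0,0],[2.5,-47,0,0,0,0]]]}}

```text
time: 17.8
position: [0.5165, -0.1551, 0.3166]
tool_rot: [0.708, 0.706, -0.0, 0.0]
ft_force: [0.8, -0.1, -2.6]
grip_width: 0.0116
```

Call:
{"fn": "carry_out", "kwargs": {"rows": [[[0,0,10,0,0,0],[0,0,20,0,0,0],[0,0,30,0,0,0],[0,0,38,0,0,0],[0,0,43,0,0,0],[0,0,43,0,0,0],[0,0,43,0,0,0]]]}}

```text
time: 18.5
position: [0.5171, -0.1551, 0.2732]
tool_rot: [0.708, 0.706, -0.0, 0.0]
ft_force: [0.1, 0.2, -1.9]
grip_width: 0.0117
```

Call:
{"fn": "carry_out", "kwargs": {"rows": [[[0,0,1,0,0,0],[0,0,2,0,0,0],[0,0,2,0,0,0]]]}}

```text
time: 18.8
position: [0.5169, -0.1551, 0.2715]
tool_rot: [0.708, 0.706, -0.0, 0.0]
ft_force: [-0.1, -0.9, -3.3]
grip_width: 0.0117
```

Call:
{"fn": "carry_out", "kwargs": {"rows": [[[0,0,1,0,0,0],[0,0,2,0,0,0],[0,0,2,0,0,0]]]}}

```text
time: 19.1
position: [0.5168, -0.155, 0.2692]
tool_rot: [0.708, 0.706, -0.0, 0.0]
ft_force: [-0.1, -1.1, -2.5]
grip_width: 0.0116
```

```bash
python3 - <<'E'
from h import *
where()
E
```

```text
t 19.10 panel x 0.0707 y -0.0995 tipz 0.1992 head 0.090 | F along X -0.02 Y -1.13 Z -2.49 | grip 0.0116
```

Call:
{"fn": "carry_out", "kwargs": {"rows": [[[0,0,0.5,0,0,0],[0,0,1,0,0,0],[0,0,1,0,0,0]]]}}

```text
time: 19.4
position: [0.517, -0.1551, 0.2686]
tool_rot: [0.708, 0.706, -0.0, 0.0]
ft_force: [-0.7, -0.9, 0.1]
grip_width: 0.0121
```

Call:
{"fn": "carry_out", "kwargs": {"rows": [[[0,0,0.5,0,0,0],[0,0,1,0,0,0],[0,0,1,0,0,0]]]}}

```text
time: 19.7
position: [0.517, -0.1551, 0.2679]
tool_rot: [0.708, 0.706, -0.0, 0.0]
ft_force: [-1.6, 0.8, 3.4]
grip_width: 0.0114
```

The ring now rests on the shank, because the force went from −3 to +3 N. I'll ease up half a millimetre and release slowly.

Call:
{"fn": "carry_out", "kwargs": {"rows": [[[0,0,-0.7,0,0,0],[0,0,-0.7,0,0,0]]], "grip_force": 5}}

```text
time: 19.9
position: [0.5171, -0.1551, 0.2682]
tool_rot: [0.708, 0.706, -0.0, 0.001]
ft_force: [-0.4, 0.1, 1.6]
grip_width: 0.0115
```

Call:
{"fn": "carry_out", "kwargs": {"rows": [[[0,0,-0.7,0,0,0],[0,0,-0.7,0,0,0],[0,0,-0.7,0,0,0],[0,0,-0.7,0,0,0]]], "fingers": 0.35}}

```text
time: 20.3
position: [0.5169, -0.1551, 0.2686]
tool_rot: [0.708, 0.706, -0.0, 0.0]
ft_force: [0.8, 0.1, 0.5]
grip_width: 0.0292
```

```bash
python3 - <<'E'
from h import *
where()
E
```

```text
t 20.30 panel x 0.0708 y -0.0995 tipz 0.1986 head 0.090 | F along X 0.81 Y 0.20 Z 0.45 | grip 0.0292
```

Call:
{"fn": "carry_out", "kwargs": {"rows": [[[0,0,-15,0,0,0],[0,0,-40,0,0,0],[0,0,-70,0,0,0],[0,0,-70,0,0,0]]]}}

```text
time: 20.7
position: [0.5189, -0.156, 0.3427]
tool_rot: [0.708, 0.706, 0.001, 0.005]
ft_force: [-0.1, 0.2, 0.9]
grip_width: 0.0307
```

```bash
python3 - <<'E'
from h import *
where(); print(arc(.0225,.114,1.66,.035,.268,1))
E
```

```text
t 20.70 panel x 0.0729 y -0.1003 tipz 0.2727 head 0.090 | F along X -0.10 Y 0.21 Z 0.93 | grip 0.0307
[165.7, 61.2, 4.3, 0.06, 0.03, 1.28]
```

Call:
{"fn": "carry_out", "kwargs": {"rows": [[[25,9,0,0,0,0.2],[55,20,0,0,0,0.4],[85,31,2,0,0,0.7],[115,42,4,0,0,1],[145,53,4,0,0,1.2],[160,59,4,0.05,0,1.28],[166,61,4,0.05,0,1.28],[166,61,4,0.05,0,1.28],[166,61,4,0.05,0,1.28]]], "fingers": 0, "grip_force": 20}}

```text
time: 21.6
position: [0.5778, 0.0102, 0.3342]
tool_rot: [0.768, 0.64, -0.003, -0.002]
ft_force: [-0.2, -0.2, 0.1]
grip_width: 0.0006
```

```bash
python3 - <<'E'
from h import *
where(); print(arc(.0225,.114,1.66,.028,.2,1))
c=snap('scene','s7',(150,110,330,230),4.4);c=snap('top','t7')
for f in('s7','t7'):
    P=panel(cloud(load(f)))
    m=P[(P[:,2]>.182)&(P[:,2]<.2)&(abs(P[:,1]+.1)<.015)&((abs(P[:,0]-.1)<.018)|(abs(P[:,0]-.05)<.01))]; print(f,len(m), np.polyfit(m[:,0],m[:,1],1) if len(m)>3 else '',np.median(m,0))
    m=P[(P[:,2]>.207)&(P[:,2]<.24)&(abs(P[:,1]+.1)<.03)&(P[:,0]>.10)&(P[:,0]<.14)]; print(len(m),np.median(m,0),m.max(0) if len(m) else'')
    m=P[(abs(P[:,1]+.1)<.055)&(abs(P[:,0]-.07)<.02)&(P[:,2]>.1)&(P[:,2]<.23)&(abs(P[:,1]+.1)>.014)]; print('ring',len(m),np.polyfit(m[:,1],m[:,0],1),m.min(0),m.max(0))
    m=P[(P[:,2]>.2)&(P[:,2]<.225)&(abs(P[:,1]-.105)<.012)&(abs(P[:,0]-.122)<.012)]; print('fulltip',len(m),np.median(m,0) if len(m) else'')
E
```

```text
t 21.60 panel x 0.1163 y 0.0707 tipz 0.2642 head -0.089 | F along X -0.13 Y -0.26 Z 0.11 | grip 0.0006
[6.9, 3.2, 64.1, -0.06, 0.01, 0.0]
s7 42 [ 0.10092044 -0.10446956] [ 0.08777486 -0.09610613  0.19252946]
26 [ 0.12496507 -0.09323658  0.22602641] [ 0.12751751 -0.08971546  0.23669347]
ring 288 [-0.09197153  0.06558992] [ 0.0617141  -0.14781882  0.11707876] [ 0.08248785 -0.05051189  0.20830295]
fulltip 25 [0.12626799 0.10653321 0.21417109]
t7 56 [ 0.06664615 -0.10443381] [ 0.08919302 -0.09850045  0.19227325]
13 [ 0.11919296 -0.09576298  0.23109387] [ 0.12633396 -0.09100629  0.23689858]
ring 162 [-0.08174358  0.06090029] [ 0.06128622 -0.14701982  0.11265636] [ 0.07944888 -0.05291735  0.20744422]
fulltip 0
```

View pics/s7.png

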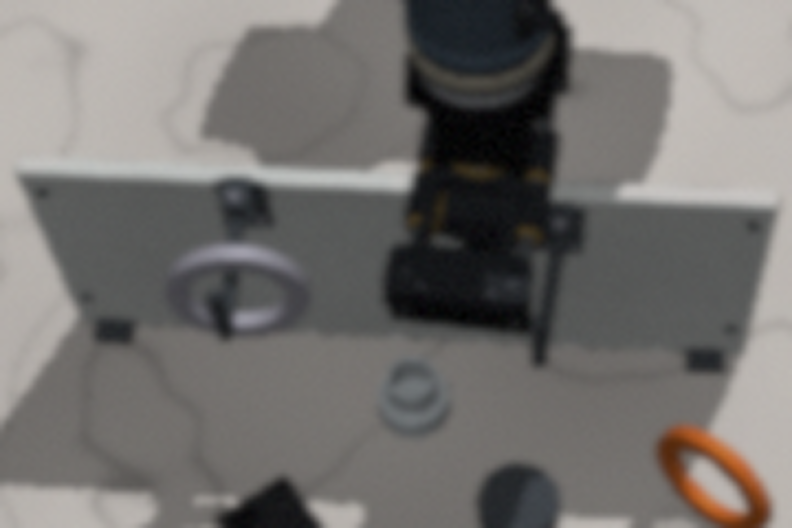

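Call:
{"fn": "carry_out", "kwargs": {"rows": [[[7,3,30,-0.05,0,0],[7,3,55,-0.05,0,0],[7,3,64,-0.05,0,0],[7,3,64,-0.05,0,0],[12,3,64,-0.05,0,0],[17,3,64,-0.05,0,0],[19,3,64,-0.05,0,0],[19,3,64,-0.05,0,0]]]}}

```text
time: 22.5
position: [0.585, 0.0285, 0.2718]
tool_rot: [0.768, 0.641, -0.0, 0.002]
ft_force: [0.1, -3.2, 1.1]
grip_width: 0.0001
```

Call:
{"fn": "carry_out", "kwargs": {"rows": [[[2,0,0,0,0,0],[4,0,0,0,0,0],[4,0,0,0,0,0]]]}}

```text
time: 22.8
position: [0.5857, 0.0313, 0.2715]
tool_rot: [0.768, 0.641, -0.001, 0.003]
ft_force: [-0.7, -7.0, 1.7]
grip_width: 0.0004
```

```bash
python3 - <<'E'
from h import *
where()
E
```

```text
t 22.80 panel x 0.1222 y 0.0924 tipz 0.2015 head -0.088 | F along X -0.07 Y -6.99 Z 1.66 | grip 0.0004
```

```bash
python3 - <<'E'
from h import *
for t in np.linspace(1.6,.35,19): print(round(t,2),arc(.0225,.114,t,.0135,.2015,1))
E
```

```text
1.6 [5.1, -0.6, 0.0, 0.02, 0.03, -0.42]
1.53 [12.1, -0.4, -0.0, 0.02, 0.03, -0.92]
1.46 [19.1, -0.6, -0.1, 0.02, 0.03, -1.42]
1.39 [26.1, -1.2, -0.1, 0.02, 0.04, -1.92]
1.32 [33.0, -2.4, -0.1, 0.02, 0.04, -2.41]
1.25 [39.8, -4.1, -0.2, 0.02, 0.04, -2.91]
1.18 [46.5, -6.2, -0.2, 0.01, 0.04, -3.41]
1.11 [53.0, -8.8, -0.2, 0.01, 0.04, -3.91]
1.04 [59.3, -11.8, -0.3, 0.01, 0.04, -4.4]
0.98 [65.4, -15.2, -0.3, 0.01, 0.04, -4.9]
0.91 [71.3, -19.1, -0.4, 0.01, 0.04, -5.4]
0.84 [76.8, -23.4, -0.4, 0.01, 0.04, -5.89]
0.77 [82.1, -28.0, -0.4, 0.01, 0.04, -6.39]
0.7 [87.0, -33.0, -0.5, 0.01, 0.04, -6.89]
0.63 [91.5, -38.3, -0.5, 0.0, 0.04, -7.39]
0.56 [95.7, -43.9, -0.5, 0.0, 0.04, -7.88]
0.49 [99.5, -49.8, -0.6, 0.0, 0.04, -8.38]
0.42 [102.9, -56.0, -0.6, -0.0, 0.04, -8.88]
0.35 [105.8, -62.3, -0.7, -0.0, 0.04, -9.38]
```

Call:
{"fn": "carry_out", "kwargs": {"rows": [[[5,-0.5,0,0,0,-0.4],[12,-0.4,0,0,0,-0.9],[19,-0.6,0,0,0,-1.4],[26,-1.2,0,0,0,-1.9],[33,-2.4,0,0,0,-2.4],[39.8,-4.1,0,0,0,-2.9],[46.5,-6.2,0,0,0,-3.4],[53,-8.8,0,0,0,-3.9],[59.3,-11.8,0,0,0,-4.4],[65.4,-15.2,0,0,0,-4.9]]]}}

```text
time: 23.8
position: [0.5834, 0.098, 0.2716]
tool_rot: [0.507, 0.862, -0.001, 0.004]
ft_force: [2.8, -7.8, 0.1]
grip_width: 0.0007
```

```bash
python3 - <<'E'
from h import *
where()
for t in np.linspace(.93,.2,13): print(round(t,2),arc(.0225,.114,t,.0135,.2015,1))
E
```

```text
t 23.80 panel x 0.1139 y 0.1586 tipz 0.2016 head 0.599 | F along X 3.54 Y -7.47 Z 0.11 | grip 0.0007
0.93 [5.3, -0.1, 0.0, 0.01, 0.05, -0.3]
0.87 [11.5, 0.2, -0.0, 0.01, 0.05, -0.74]
0.81 [17.6, 0.2, -0.1, 0.0, 0.05, -1.17]
0.75 [23.7, -0.1, -0.1, 0.0, 0.05, -1.61]
0.69 [29.8, -0.9, -0.2, 0.0, 0.05, -2.04]
0.63 [35.9, -2.0, -0.2, -0.0, 0.05, -2.48]
0.57 [41.8, -3.4, -0.3, -0.0, 0.05, -2.92]
0.5 [47.7, -5.3, -0.3, -0.0, 0.05, -3.35]
0.44 [53.4, -7.5, -0.4, -0.01, 0.05, -3.79]
0.38 [59.0, -10.0, -0.4, -0.01, 0.05, -4.22]
0.32 [64.4, -12.9, -0.4, -0.01, 0.05, -4.66]
0.26 [69.7, -16.1, -0.5, -0.01, 0.05, -5.09]
0.2 [74.7, -19.6, -0.5, -0.01, 0.05, -5.53]
```

Call:
{"fn": "carry_out", "kwargs": {"rows": [[[5.3,0,0,0,0,-0.3],[11.5,0.2,0,0,0,-0.7],[17.6,0.2,0,0,0,-1.2],[23.7,0,0,0,0,-1.6],[30,-0.9,0,0,0,-2],[36,-2,0,0,0,-2.5],[42,-3.4,0,0,0,-2.9],[47.7,-5.3,0,0,0,-3.35],[53.4,-7.5,0,0,0,-3.8],[59,-10,0,0,0,-4.2],[64.4,-13,0,0,0,-4.65],[68,-15,0,0,0,-5]]]}}

```text
time: 25.0
position: [0.5387, 0.1501, 0.2716]
tool_rot: [0.182, 0.983, -0.002, 0.005]
ft_force: [5.9, -8.8, -1.7]
grip_width: 0.0005
```

```bash
python3 - <<'E'
from h import *
where()
for t in np.arange(.26,-.15,-.02): print(round(t,2),arc(.0225,.114,t,.0135,.2015,1))
E
```

```text
t 25.00 panel x 0.0646 y 0.2064 tipz 0.2016 head 1.297 | F along X 6.72 Y -8.18 Z -1.67 | grip 0.0005
0.26 [3.4, -0.2, 0.1, -0.02, 0.07, -0.1]
0.24 [5.4, 0.1, 0.1, -0.02, 0.07, -0.24]
0.22 [7.4, 0.2, 0.1, -0.02, 0.07, -0.39]
0.2 [9.4, 0.4, 0.0, -0.02, 0.07, -0.53]
0.18 [11.5, 0.5, 0.0, -0.02, 0.07, -0.67]
0.16 [13.5, 0.6, -0.0, -0.02, 0.07, -0.82]
0.14 [15.5, 0.6, -0.0, -0.02, 0.07, -0.96]
0.12 [17.5, 0.6, -0.0, -0.03, 0.07, -1.1]
0.1 [19.5, 0.5, -0.1, -0.03, 0.07, -1.25]
0.08 [21.5, 0.4, -0.1, -0.03, 0.07, -1.39]
0.06 [23.6, 0.3, -0.1, -0.03, 0.07, -1.53]
0.04 [25.6, 0.1, -0.1, -0.03, 0.07, -1.68]
0.02 [27.6, -0.2, -0.1, -0.03, 0.07, -1.82]
0.0 [29.6, -0.4, -0.2, -0.03, 0.07, -1.96]
-0.02 [31.6, -0.7, -0.2, -0.03, 0.07, -2.11]
-0.04 [33.6, -1.1, -0.2, -0.03, 0.07, -2.25]
-0.06 [35.5, -1.4, -0.2, -0.03, 0.07, -2.39]
-0.08 [37.5, -1.9, -0.2, -0.03, 0.07, -2.54]
-0.1 [39.5, -2.3, -0.3, -0.03, 0.07, -2.68]
-0.12 [41.4, -2.8, -0.3, -0.03, 0.07, -2.82]
-0.14 [43.4, -3.4, -0.3, -0.03, 0.07, -2.97]
```

Call:
{"fn": "carry_out", "kwargs": {"rows": [[[3,-1,0,0,0,-0.1],[6,-1.5,0,0,0,-0.3],[9,-1.5,0,0,0,-0.5],[9,-1.5,0,0,0,-0.5]]]}}

```text
time: 25.4
position: [0.5311, 0.1532, 0.2722]
tool_rot: [0.149, 0.989, -0.001, 0.006]
ft_force: [6.6, -4.8, -1.0]
grip_width: 0.0003
```

```bash
python3 - <<'E'
from h import *
where()
E
```

```text
t 25.40 panel x 0.0567 y 0.2088 tipz 0.2022 head 1.364 | F along X 6.99 Y -4.20 Z -1.00 | grip 0.0003
```

Call:
{"fn": "carry_out", "kwargs": {"rows": [[[2,0,0,0,0,-0.1],[4,0,0,0,0,-0.3],[6,0,0,0,0,-0.4],[6,0,0,0,0,-0.4]]]}}

```text
time: 25.8
position: [0.5258, 0.1553, 0.2723]
tool_rot: [0.121, 0.993, -0.0, 0.007]
ft_force: [7.3, -4.1, -1.1]
grip_width: 0.0003
```

Call:
{"fn": "carry_out", "kwargs": {"rows": [[[1,0,0,0,0,-0.1],[2,0,0,0,0,-0.15],[2,0,0,0,0,-0.15]]]}}

```text
time: 26.1
position: [0.5242, 0.1559, 0.2724]
tool_rot: [0.111, 0.994, -0.0, 0.007]
ft_force: [8.9, -3.3, -0.8]
grip_width: 0.0004
```

```bash
python3 - <<'E'
from h import *
where()
E
```

```text
t 26.10 panel x 0.0496 y 0.2108 tipz 0.2024 head 1.440 | F along X 9.18 Y -2.44 Z -0.76 | grip 0.0004
```

Call:
{"fn": "carry_out", "kwargs": {"rows": [[[1,0,0,0,0,-0.1],[2,0,0,0,0,-0.15],[2,0,0,0,0,-0.15]]]}}

```text
time: 26.4
position: [0.5224, 0.1565, 0.2724]
tool_rot: [0.101, 0.995, 0.0, 0.007]
ft_force: [8.3, -3.6, -1.6]
grip_width: 0.0004
```

Call:
{"fn": "carry_out", "kwargs": {"rows": [[[1,0,0,0,0,-0.1],[2,0,0,0,0,-0.15],[2,0,0,0,0,-0.15]]]}}

```text
time: 26.7
position: [0.5206, 0.1571, 0.2725]
tool_rot: [0.09, 0.996, 0.0, 0.007]
ft_force: [7.9, -3.3, -1.0]
grip_width: 0.0005
```

Still sliding freely at about 8 N, so I'll keep going.

Call:
{"fn": "carry_out", "kwargs": {"rows": [[[1,0,0,0,0,-0.1],[2,0,0,0,0,-0.15],[2,0,0,0,0,-0.15]]]}}

```text
time: 27.0
position: [0.5197, 0.1574, 0.2728]
tool_rot: [0.08, 0.997, 0.0, 0.009]
ft_force: [11.0, -1.9, -1.1]
grip_width: 0.0004
```

Call:
{"fn": "carry_out", "kwargs": {"rows": [[[1,0,0,0,0,-0.1],[2,0,0,0,0,-0.15],[2,0,0,0,0,-0.15]]]}}

```text
time: 27.3
position: [0.5189, 0.1576, 0.2731]
tool_rot: [0.069, 0.998, 0.0, 0.01]
ft_force: [12.8, -3.8, -1.4]
grip_width: 0.0007
```

Call:
{"fn": "carry_out", "kwargs": {"rows": [[[1,0,0,0,0,0],[1.5,0,0,0,0,0],[1.5,0,0,0,0,0]]]}}

```text
time: 27.6
position: [0.5184, 0.1576, 0.2733]
tool_rot: [0.069, 0.998, 0.0, 0.012]
ft_force: [13.5, -3.9, -2.7]
grip_width: 0.0009
```

```bash
python3 - <<'E'
from h import *
where()
E
```

```text
t 27.60 panel x 0.0437 y 0.2120 tipz 0.2033 head 1.523 | F along X 13.85 Y -2.69 Z -2.71 | grip 0.0009
```

Call:
{"fn": "carry_out", "kwargs": {"rows": [[[1,0,0,0,0,0],[2,0,0,0,0,0],[2,0,0,0,0,0],[2,0,0,0,0,0]]]}}

```text
time: 28.0
position: [0.5176, 0.1577, 0.2736]
tool_rot: [0.069, 0.998, 0.0, 0.013]
ft_force: [15.1, -5.0, -3.6]
grip_width: 0.0005
```

Call:
{"fn": "carry_out", "kwargs": {"rows": [[[0,0,0,0,0,0],[0,0,0,0,0,0],[0,0,0,0,0,0]]]}}

```text
time: 28.3
position: [0.5176, 0.1577, 0.2736]
tool_rot: [0.069, 0.998, 0.0, 0.013]
ft_force: [16.1, -3.7, -3.5]
grip_width: 0.0004
```

Call:
{"fn": "carry_out", "kwargs": {"rows": [[[1,0,0,0,0,0],[2,0,0,0,0,0],[2,0,0,0,0,0],[2,0,0,0,0,0]]]}}

```text
time: 28.7
position: [0.5168, 0.1578, 0.2739]
tool_rot: [0.069, 0.997, 0.0, 0.015]
ft_force: [19.5, -4.3, -4.6]
grip_width: 0.0007
```

Call:
{"fn": "carry_out", "kwargs": {"rows": [[[-6,0,0,0,0,0],[-20,0,0,0,0,0],[-30,0,0,0,0,0],[-30,0,-40,0,0,0],[-30,0,-80,0,0,0],[-30,40,-100,0,0,0],[-30,80,-100,0,0,0],[-30,120,-100,0,0,0],[-30,150,-100,0,0,0],[-30,150,-100,0,0,0],[-30,150,-100,0,0,0],[-30,150,-100,0,0,0]]]}}

```text
time: 29.9
position: [0.5559, 0.3025, 0.37]
tool_rot: [0.07, 0.998, -0.001, -0.001]
ft_force: [0.6, -0.3, 0.4]
grip_width: 0.0006
```

```bash
python3 - <<'E'
from h import *
where()
c=snap('scene','s8',(150,100,330,220),4.4);c=snap('top','t8')
for f in('s8','t8'):
    P=panel(cloud(load(f)))
    m=P[(P[:,2]>.182)&(P[:,2]<.2)&(abs(P[:,1]+.1)<.015)&((abs(P[:,0]-.1)<.018)|(abs(P[:,0]-.05)<.01))]; print(f,'spare shank',len(m), np.polyfit(m[:,0],m[:,1],1) if len(m)>3 else '')
    m=P[(P[:,2]>.207)&(P[:,2]<.24)&(abs(P[:,1]+.1)<.03)&(P[:,0]>.10)&(P[:,0]<.14)]; print('spare tip',len(m),np.median(m,0))
    m=P[(abs(P[:,1]+.1)<.055)&(abs(P[:,0]-.07)<.02)&(P[:,2]>.1)&(P[:,2]<.23)&(abs(P[:,1]+.1)>.014)]; print('ring',len(m),np.polyfit(m[:,1],m[:,0],1),m.min(0),m.max(0))
    m=P[(P[:,2]>.172)&(P[:,2]<.186)&(abs(P[:,1]-.165)<.03)&(P[:,0]>.015)&(P[:,0]<.05)]; print('full shank',len(m),np.polyfit(m[:,1],m[:,0],1) if len(m)>3 else '')
    m=P[(P[:,2]>.198)&(P[:,2]<.23)&(abs(P[:,1]-.213)<.02)&(P[:,0]>.015)&(P[:,0]<.06)]; print('fulltip',len(m),np.median(m,0) if len(m) else'')
E
```

```text
t 29.90 panel x 0.0677 y 0.3597 tipz 0.3000 head 1.523 | F along X 0.61 Y -0.24 Z 0.38 | grip 0.0006
s8 spare shank 40 [ 0.10820658 -0.10512943]
spare tip 28 [ 0.12465056 -0.09340171  0.22606549]
ring 292 [-0.09222287  0.06567226] [ 0.06174653 -0.14739056  0.11697843] [ 0.08296218 -0.05060821  0.20701578]
full shank 67 [0.11460655 0.01101554]
fulltip 22 [0.03538947 0.21378772 0.21577934]
t8 spare shank 53 [ 0.0746332  -0.10496371]
spare tip 15 [ 0.12017095 -0.09587482  0.23064001]
ring 165 [-0.08231644  0.06086509] [ 0.06135483 -0.14670917  0.11837342] [ 0.079187   -0.05287014  0.21146415]
full shank 59 [0.07588588 0.01537982]
fulltip 14 [0.03181779 0.21202921 0.216141  ]
```

View pics/s8.png

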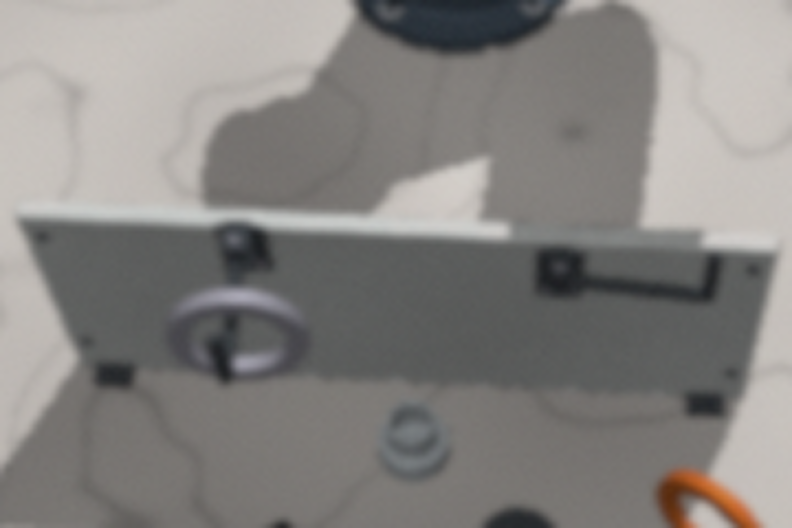

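The picture shows the ring on the opened hook (240,330). The emptied hook lies along the panel, from its hinge (560,272) to its tip (712,278). The robot is clear, so I'm handing in.

```bash
python3 -c "
from h import *
print(robot.hand_in()); where()"
```

```text
the job is handed in; nothing more can be done
None
the job is handed in; nothing more can be done
```

I opened the empty hook to its stop, moved the ring onto it and let go, then folded the emptied hook flat. The job was handed in after about 30 of the 72 s; `hand_in()` gives no verdict.

- **Opening the empty hook:** the push took about 6–7 N, then rose to 14.8 N at the outer stop. Its arm stayed in place in the later pictures.
- **Moving the ring:** gripped across its 12 mm thickness, it weighed about 3 N. It came off one hook and onto the other with no contact felt at either tip. I set it down until the force showed it resting on the shank, eased up slightly and opened the fingers. The last check shows it upright on the shank, about 48 mm out from the hinge, with its middle roughly 27 mm below the shank's middle line.
- **Folding the emptied hook:** the push took about 8–9 N, then rose to about 20 N with no further creep. The camera angle changed from about 1.66 to 0.095 rad. That is the full 1.57 rad swing with a skew of about 0.09, so it should be home.

**Less certain:**
- **Opened hook's stop:** the camera puts it at about 1.48 rad, which means a skew of about −0.09 if it is at its stop. I relied on the force rise for that, with no second measurement to confirm it.
- **Force rise at both stops:** it was more gradual than the "sharp rise" described, which I put down to give in the arm.
- **Camera difference:** the two cameras differ by 2–4 mm on the hook tips and by about 0.03–0.04 rad on the fitted shank directions.

I felt no contact with other objects on the bench, but did not measure their positions again at the end. I viewed 9 pictures.

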